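# Sweep the cleaned fittings off the draining board

## Robot

A 6-joint arm with a two-finger parallel gripper is mounted at the origin on the work surface. World frame = base frame: x ahead of the robot, y to its left, z up, the work surface at z = 0. Lengths are in m, angles in rad, forces in N, time in s.
With the tool pointing down it reaches from about 0.3 to 0.75 m from the base axis. Payload 8.5 kg.
Tool frame: the origin (TCP) lies midway between the tips of the shut fingers; the grasp point (between the pads) lies arm.tcp_to_grasp behind it (arm.tcp_to_grasp is the distance from the TCP to the grasp point, in m); z points along the fingers, y is the line along which they close (so a half turn about z gives the same grasp; the last joint's range is limited). The gripper opens to 88 mm and grips with 3 to 60 N. Pads are 18 mm wide; open, the fingers measure 123 mm over their backs; the gripper's body (75 mm by 187 mm) begins 45 mm behind the grasp point.
Start: joints at [-0.215, 0.381, 1.297, -0, 1.464, -0.215], TCP at [0.55, 0, 0.218] pointing down, gripper open.
Joint ranges: [-3.11, 3.11], [-0.89, 2.33], [0.22, 2.48], [-1.42, 4.56], [0.17, 2.85], [-2.88, 2.88]. Speed limits (rad/s): [2.39, 2.39, 3.14, 3.14, 3.14, 3.14].

## Interface

Orientations are given as [roll, pitch, yaw] about the fixed x, y, z axes, in that order (R = Rz(yaw) Ry(pitch) Rx(roll)).
In Python, from rig import arm, optics, hand_in gives the robot as it stands.
- The arm moves only by the shell command python3 -m crank 'ROWS' [FORCE]. ROWS is JSON, a list of rows, each a list of 7 numbers: the shift along the tool's x, y, z in mm, then the turn, a rotation vector about the tool's x, y, z in rad, then the finger opening in mm, from 0 to 88.1. A call has 1 to 8 rows; each row is the pose to reach, as a shift and turn from the pose commanded when the call began, along the tool's axes at that moment; what a row does not reach only later rows make up. A row lasts 1/12 s, in which the tool goes at most 41.7 mm and 7.16 degrees, less where a joint would pass 70% of its speed; a pose out of reach is approached as far as the arm can. A call with a gripper value outside its range is refused whole. The fingers move at their own pace and stop on an object; FORCE is the grip in N (left out, the last holds). Time passes only in rows, so rows that repeat a pose let the fingers close. It gives the time, the measured TCP pose, the force, the opening and the grip force at its end, in the units of the state.
- arm.sense(): the state, without advancing time (a new reading comes with each control period).
- optics.capture(name): name is "scene" or "side" or "wrist"; returns a dict with "img" (420x560x3 uint8, red, green, blue), "fov_y" (degrees; the focal length in pixels is half the picture's height over the tangent of half this angle, whatever the lens; pixels are square), "cx", "cy" (the principal point, pixels), "k1" (the pictures are not rectified: a ray, as slopes to the right and down, at radius r is drawn at 1 + k1 r^2 times it, then the intrinsics apply), "extrinsics" (4x4, takes a point from world to camera coordinates). Camera axes: x right, y up, looking along -z (the intrinsics and any distortion apply to the point x, -y, -z); pixel columns grow to the right and rows downward; lengths in m; the calibration is good to about 2 mm. A picture is of the moment at which its call begins. There is no depth.
- hand_in(): hands the job in; it is judged then, once.
The state is a dict: "t": time; "joint_positions": joint angles; "joint_velocities": joint speeds; "joint_torque": joint torques, N m; "ee_pos": TCP position; "tool_rot": TCP orientation; "force": force on the tool from outside, world axes, zero at the start; "wrist_torque": the same for the moment, N m; "grip_width": opening from 0.0 (shut) to 1.0 (fully open); "grip_force": force on a finger pad.
Only numpy, scipy, OpenCV 4.12 (cv2) and the standard library are available. Lean on these libraries where they do the work, as an engineer would, in place of code of your own. Each camera call takes 0.05 s, during which the arm holds its last target. There are 200 camera calls.

## Task

Sweep the three brass fittings along the draining board with the fingers and off its open end into the light blue tray, not into the grey scrap tray with the steel offcuts. Only push them: do not pick any of them up. Leave the white dropper bottle standing where it is on the board, and do not disturb the other things on the bench.

Things in the scene. Friction and masses are not known exactly. Their poses are not given: they have to be found in the camera images.
- board: grey metal draining board with dark dots (look only), 240 x 240 mm, fixed on short feet; its flat deck top is 50 mm above the bench. Origin: on the bench under its centre; z up. A lip 4 mm thick, 10 mm above the deck, runs along its two edges at local x = -120 and +120 mm; its two ends at local y = -120 and +120 mm are open, without lip.
- tray: light blue open tray, fixed, 240 mm (local x) x 170 mm (local y), rim 38 mm above the bench, walls and floor 5 mm. Origin: centre of its underside; axes parallel to the board's. It stands at one open end of the board (local y +195 or -195 mm of the board, either may be drawn), its rim reaching 10 mm under the end of the deck, so that what is pushed off that end drops into it.
- scrap: grey open scrap tray of the same size with steel offcuts in it, at the other open end of the board. Origin: centre of its underside.
- dropper: small white bottle with blue cap, 28 mm diameter, 55 mm tall, standing on the deck in a row of its own among the fittings (rows run along the board's y, about 52 mm apart). Origin: centre of its underside. Stays where it is.
- fitting_a_center (a point): centre (half-way up, on the axis) of a loose brass hex fitting, about 34 mm over the corners, 26 mm tall, about 90 g, standing on the deck on its hexagon (14 mm high) with a round neck 22 mm across above it
- fitting_b_center (a point): centre (half-way up, on the axis) of a loose brass hex fitting, about 34 mm over the corners, 26 mm tall, about 90 g, standing on the deck on its hexagon (14 mm high) with a round neck 22 mm across above it
- fitting_c_center (a point): centre (half-way up, on the axis) of a loose brass hex fitting, about 34 mm over the corners, 26 mm tall, about 90 g, standing on the deck on its hexagon (14 mm high) with a round neck 22 mm across above it
- jar: bystander: amber jar, 64 mm diameter, 80 mm tall, right; origin at its underside or lower side
- spray: bystander: blue spray can with red cap, 56 mm diameter, 170 mm tall, right; origin at its underside or lower side
- electrode: bystander: lying electrode handle, black and red, 215 mm long, 26 mm high, lying along the front of the board, 165 mm from its centre; origin at its underside or lower side
- brush: bystander: small hand brush with wooden handle, lying on the left; origin at its underside or lower side
- cup: bystander: blue plastic cup, 70 mm diameter, 70 mm tall, close behind the board; origin at its underside or lower side

How it is judged:
By the outcome, as a careful person would: the job done as asked, in the order asked, and still so for the second after the job is handed in, with the robot touching nothing.
It also fails if it takes over 56 s, if anything falls off the work surface, if the arm or the gripper's body presses on something with over 40 N, if the wrist force passes 120 N, or if a joint passes its speed limit or range.

## Working session

There is one attempt and no reset: what is moved stays moved. The work goes in short steps, Python scripts to look and compute and a shell command to move; the robot and the scene stay as the last step left them, time stands still between calls to the robot, and variables do not carry over. Pictures are saved under pics/ and viewed, at most 10 in all, crops included, and the job is handed in when it is done.

```bash
ls; mkdir -p pics
python3 - <<'E'
from rig import arm, optics
import cv2
for n in ("scene","side"):
    c=optics.capture(n); cv2.imwrite(f"pics/{n}0.png",c["img"][:,:,::-1])
    print(n,c["fov_y"],c["cx"],c["cy"],c["k1"],c["extrinsics"])
print(arm.sense(),arm.tcp_to_grasp)
E
```

```text
pics
scene 57.39426339494084 282.8974328484989 210.59153179736498 -0.010258533113078463 [[-0.51281972  0.85837004 -0.01472471  0.2825593 ]
 [-0.61471264 -0.35516935  0.70426068  0.33129376]
 [ 0.5992865   0.37021023  0.70978876 -1.44749156]
 [ 0.          0.          0.          1.        ]]
side 53.216063193230056 278.6763762412012 208.8385772527934 -0.11736417714506805 [[-0.81970776 -0.57267688 -0.01097208  0.47930835]
 [ 0.28987447 -0.43128454  0.85438073 -0.22712783]
 [-0.49401618  0.69716199  0.51953169 -1.18669417]
 [ 0.          0.          0.          1.        ]]
{'t': 0.1, 'joint_positions': array([-2.15285550e-01,  3.81129587e-01,  1.29815166e+00, -2.97645403e-05,
        1.46362250e+00, -2.15330485e-01]), 'joint_velocities': array([ 0.000887  , -0.00160057, -0.0035094 , -0.00218582,  0.00020328,
        0.00104976]), 'joint_torque': array([ 3.42670668e-03, -4.38650107e+01, -2.24912524e+01,  7.15119881e-02,
        3.42038926e-02, -1.57015911e-04]), 'ee_pos': array([5.49718255e-01, 5.90261513e-05, 2.17710256e-01]), 'tool_rot': array([-3.14030553e+00, -2.51233432e-04,  1.57084430e+00]), 'force': array([ 0.73177686, -0.06250049,  0.09428513]), 'wrist_torque': array([ 0.00514857, -0.00731994, -0.00671222]), 'grip_force': 0.0, 'grip_width': 1.000353433968232} 0.0187
```

View pics/scene0.png

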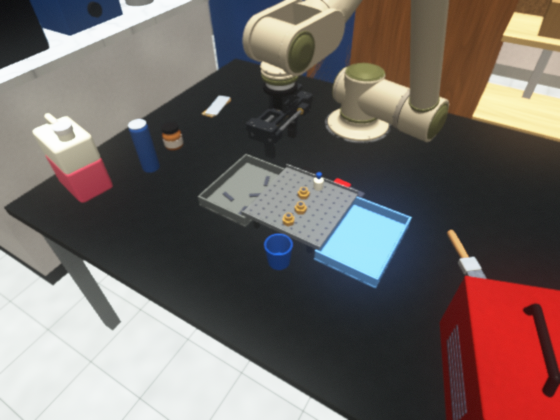

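View pics/side0.png

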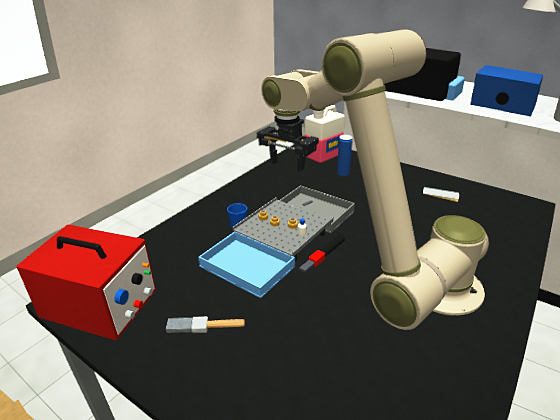

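The scene view shows the board around (305,205), with fittings at about (304,192), (301,207) and (289,218) and the dropper at (319,181). The blue tray is at (365,238) and the scrap tray at (240,188). I'll zoom in for pixel positions.

```bash
cat > h.py <<'E'
import numpy as np, cv2
from rig import arm, optics
def K(c):
    f=c["img"].shape[0]/2/np.tan(np.radians(c["fov_y"])/2)
    return np.array([[f,0,c["cx"]],[0,f,c["cy"]],[0,0,1]])
F=np.diag([1,-1,-1.])
def D(c): return np.array([c["k1"],0,0,0,0])
def proj(c,P):
    E=c["extrinsics"]; R=F@E[:3,:3]; t=F@E[:3,3]
    return cv2.projectPoints(np.array(P,float).reshape(-1,3),cv2.Rodrigues(R)[0],t,K(c),D(c))[0].reshape(-1,2)
def back(c,uv,z):
    E=c["extrinsics"]; R=F@E[:3,:3]; t=F@E[:3,3]; o=-R.T@t
    n=cv2.undistortPoints(np.array(uv,float).reshape(-1,1,2),K(c),D(c)).reshape(-1,2)
    d=np.c_[n,np.ones(len(n))]@R
    return o+d*((z-o[2])/d[:,2])[:,None]
E
python3 - <<'E'
from h import *
a=optics.capture("scene")["img"][140:290,195:415]
b=optics.capture("side")["img"][175:300,190:360]
cv2.imwrite("pics/s1.png",cv2.resize(a,(792,540),interpolation=cv2.INTER_CUBIC)[:,:,::-1])
cv2.imwrite("pics/d1.png",cv2.resize(b,(782,575),interpolation=cv2.INTER_CUBIC)[:,:,::-1])
E
```

```text
(no output)
```

View pics/s1.png

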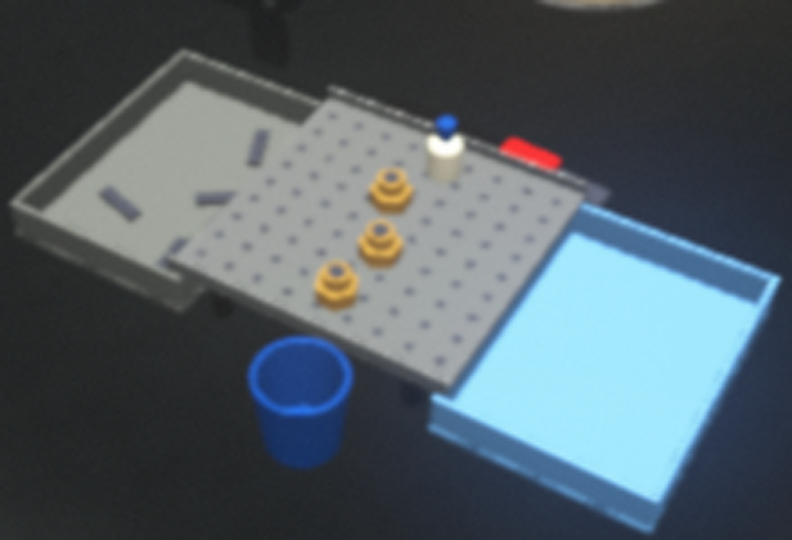

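View pics/d1.png

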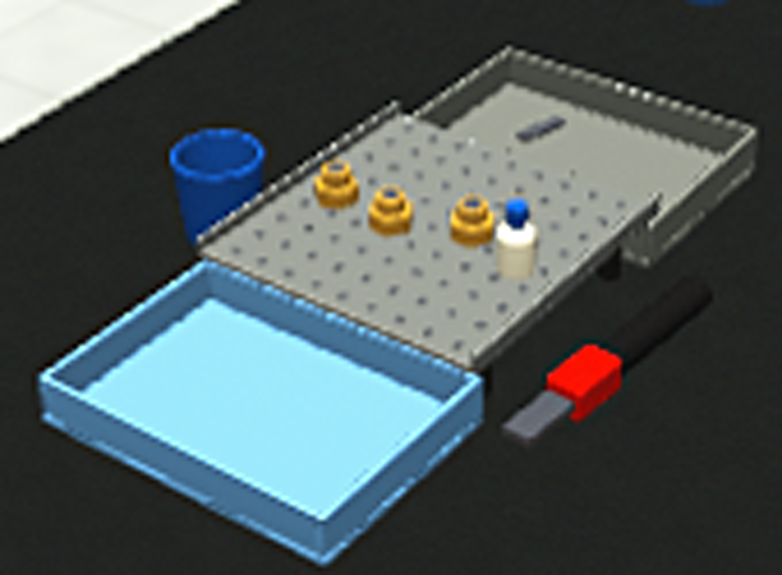

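Run:
```python
from h import *
np.set_printoptions(precision=4,suppress=True)
s=optics.capture("scene");d=optics.capture("side")
S=lambda p:np.array(p)/3.6+[195-.36,140-.36]; Dd=lambda p:np.array(p)/4.6+[190-.4,175-.4]
fa=[("fit",[(392,174),(381,229),(337,270)],[(473,203),(391,193),(336,168)],.076),
("drop",[(447,121)],[(517,205)],.105),
("dropbase",[(445,171)],[(516,268)],.052),
("traycorners",[(779,278),(655,503),(430,398)],[(325,520),(40,378),(208,264)],.038),
("scrap",[(184,50),(14,204),(184,294)],[(755,128),(510,47),(400,110)],.038),
("liptop farx/scrapend,nearx both ends",[(333,90),(606,193),(170,260),(447,380)],[(657,197),(475,358),(397,104),(200,240)],.060),
("cup",[(300,375)],[(217,155)],.07)]
for n,a,b,z in fa:
    A=back(s,S(a),z);B=back(d,Dd(b),z); print(n);print(np.c_[A[:,:2],B[:,:2]])
```

```text
fit
[[0.5002 0.0386 0.503  0.037 ]
 [0.5585 0.0611 0.5591 0.0587]
 [0.612  0.0541 0.6124 0.0533]]
drop
[[0.4531 0.061  0.4521 0.0603]]
dropbase
[[0.4518 0.0616 0.4525 0.059 ]]
traycorners
[[0.4197 0.33   0.4161 0.3288]
 [0.6598 0.3235 0.6542 0.3253]
 [0.6558 0.1552 0.6479 0.1605]]
scrap
[[ 0.4085 -0.2266  0.4097 -0.2304]
 [ 0.6468 -0.2286  0.6452 -0.2372]
 [ 0.66   -0.052   0.661  -0.0962]]
liptop farx/scrapend,nearx both ends
[[ 0.4152 -0.0649  0.4097 -0.0656]
 [ 0.4201  0.1866  0.4138  0.1701]
 [ 0.6525 -0.0678  0.6462 -0.0715]
 [ 0.652   0.1653  0.65    0.1645]]
cup
[[0.7062 0.0798 0.7035 0.0806]]
```

Both views agree to within about 3 mm. The board centre is near (0.532, 0.049), with its +y end facing the tray at yaw ≈ −1°. The fittings are at x = 0.501, 0.559 and 0.612, with the dropper at x = 0.452. The rows are about 53 mm apart, as they should be. Shut fingers are about 35 mm wide, so each row can be pushed separately along tool +x (world +y).

```bash
python3 -m crank '[[0,0,0,0,0,0,0],[-8,-24,20,0,0,0,0],[-8,-48,50,0,0,0,0],[-8,-48,80,0,0,0,0],[-8,-48,100,0,0,0,0],[-8,-48,100,0,0,0,0],[-8,-48,100,0,0,0,0],[-8,-48,100,0,0,0,0]]' 10
```

```text
t: 0.97
ee_pos: [0.5029, -0.0082, 0.1195]
tool_rot: [3.14, 0.001, 1.571]
force: [-0.5, 1.1, 0.8]
grip_width: 0.421
grip_force: 0.0
```

```bash
python3 -m crank '[[0,0,0,0,0,0,0],[0,0,0,0,0,0,0],[0,0,0,0,0,0,0],[0,0,0,0,0,0,0],[0,0,0,0,0,0,0],[0,0,0,0,0,0,0],[0,0,0,0,0,0,0],[0,0,0,0,0,0,0]]'
python3 - <<'E'
from h import *
a=optics.capture("side")["img"][100:300,170:370]
cv2.imwrite("pics/d2.png",cv2.resize(a,(600,600),interpolation=cv2.INTER_CUBIC)[:,:,::-1])
E
```

```text
t: 1.63
ee_pos: [0.502, -0.008, 0.1183]
tool_rot: [-3.142, -0.0, 1.571]
force: [0.4, 0.4, 0.2]
grip_width: 0.002
grip_force: 0.0
```

View pics/d2.png

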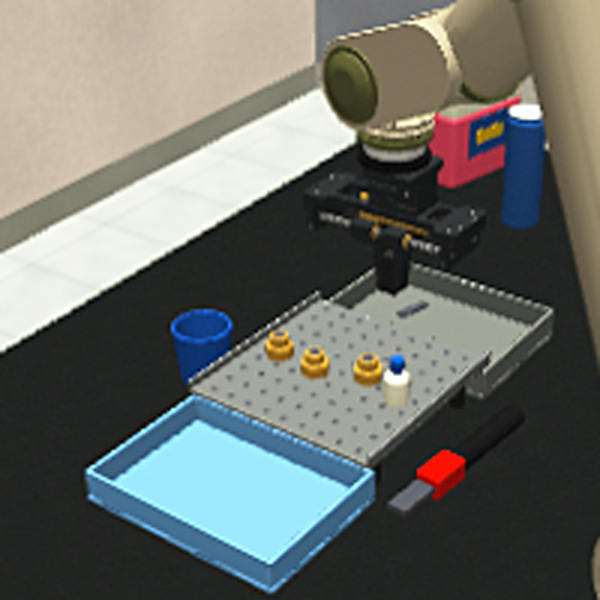

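The fingers are shut and stand behind fitting a, at about (395,285) in the crop, and everything else is still in place. I'll lower to 9 mm above the deck and push slowly.

```bash
python3 -m crank '[[0,0,25,0,0,0,0],[0,0,45,0,0,0,0],[0,0,59,0,0,0,0],[0,0,59,0,0,0,0],[8,0,59,0,0,0,0],[16,0,59,0,0,0,0],[24,0,59,0,0,0,0],[32,0,59,0,0,0,0]]'
python3 -m crank '[[8,0,0,0,0,0,0],[16,0,0,0,0,0,0],[24,0,0,0,0,0,0],[32,0,0,0,0,0,0],[40,0,0,0,0,0,0],[48,0,0,0,0,0,0],[56,0,0,0,0,0,0],[64,0,0,0,0,0,0]]'
python3 - <<'E'
from h import *
a=optics.capture("side")["img"][150:300,180:380]
cv2.imwrite("pics/d3.png",cv2.resize(a,(800,600),interpolation=cv2.INTER_CUBIC)[:,:,::-1])
E
```

```text
t: 2.35
ee_pos: [0.5023, 0.025, 0.0601]
tool_rot: [3.14, 0.0, 1.571]
force: [-0.7, 0.9, -0.1]
grip_width: 0.003
grip_force: 0.0
t: 3.02
ee_pos: [0.502, 0.0888, 0.0592]
tool_rot: [3.142, 0.0, 1.571]
force: [0.2, 0.6, 0.2]
grip_width: 0.005
grip_force: 0.0
```

View pics/d3.png

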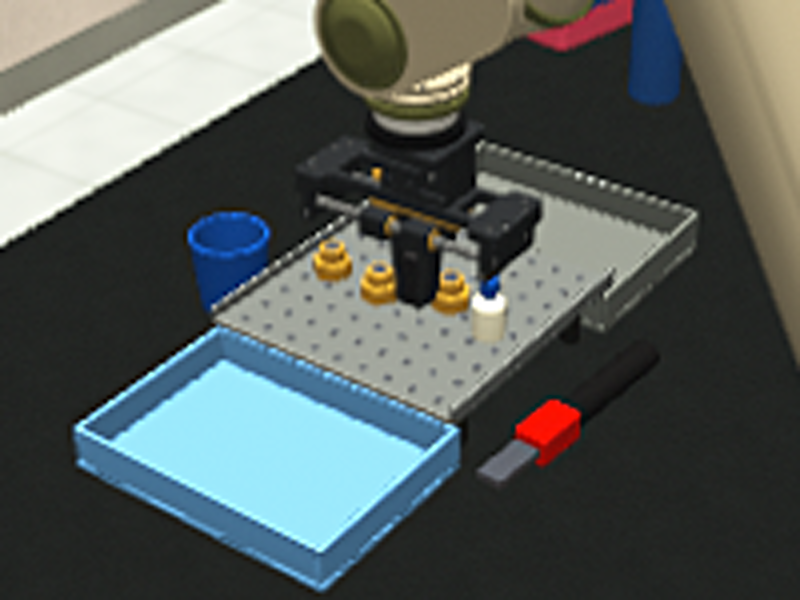

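The fingers are at (418,300), between fittings a (452,290) and b (380,285), and nothing appears to have moved. I'll check the arm's reported TCP against the images.

Run:
```python
from h import *
np.set_printoptions(precision=4,suppress=True)
p=arm.sense(); P=p["ee_pos"]; print(P)
ims=[]
for n,(x0,y0) in (("scene",(230,130)),("side",(220,150))):
    c=optics.capture(n); uv=proj(c,P)[0]; print(n,uv,back(c,[uv],P[2]),c["extrinsics"][:3,3])
    im=cv2.resize(c["img"][y0:y0+130,x0:x0+130],(400,400),interpolation=cv2.INTER_CUBIC)[:,:,::-1].copy()
    q=((uv+.5-[x0,y0])*400/130).astype(int); cv2.drawMarker(im,tuple(map(int,q)),(0,0,255),cv2.MARKER_CROSS,14,1); ims.append(im)
cv2.imwrite("pics/p4.png",np.hstack(ims))
```

```text
[0.5018 0.0898 0.0592]
scene [319.2143 198.9121] [[0.5018 0.0898 0.0592]] [ 0.2826  0.3313 -1.4475]
side [283.629  230.6429] [[0.5018 0.0898 0.0592]] [ 0.4793 -0.2271 -1.1867]
```

View pics/p4.png

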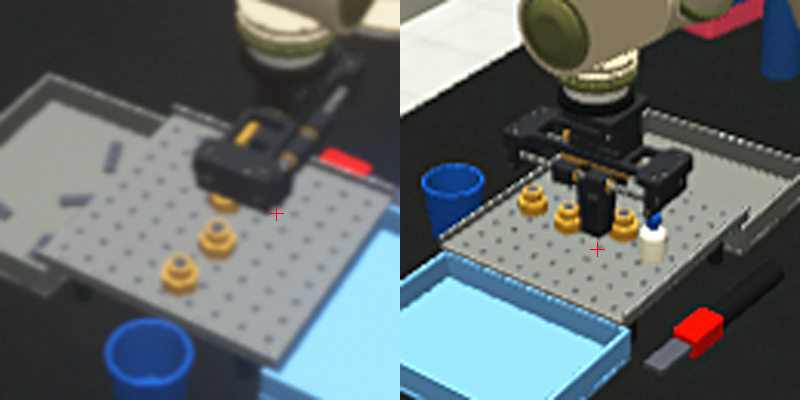

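Run:
```python
from h import *
np.set_printoptions(precision=4,suppress=True)
c=optics.capture("side"); print(arm.sense()["force"])
for P,uv in (((.502,-.008,.1183),(170+395/3,100+290/3)),((.502,.09,.0592),(220+197*.325,150+236*.325))):
    print(P,uv)
    for dz in (0,.01,.02,.03): print(dz,proj(c,np.array([[0,.009,0],[-.0175,.009,0],[.0175,.009,0]])+P+[0,0,dz]).round(1).tolist())
im=c["img"][195:245,260:310]
cv2.imwrite("pics/p5.png",cv2.resize(im,(600,600),interpolation=cv2.INTER_CUBIC)[:,:,::-1])
```

```text
[ 0.1035 -0.0391  0.1786]
(0.502, -0.008, 0.1183) (301.66666666666663, 196.66666666666669)
0 [[298.8, 203.0], [303.3, 204.6], [294.3, 201.5]]
0.01 [[298.9, 200.4], [303.4, 201.9], [294.4, 198.9]]
0.02 [[298.9, 197.7], [303.5, 199.2], [294.4, 196.2]]
0.03 [[298.9, 195.0], [303.5, 196.5], [294.4, 193.6]]
(0.502, 0.09, 0.0592) (284.025, 226.7)
0 [[282.0, 232.0], [286.5, 233.7], [277.5, 230.3]]
0.01 [[281.9, 229.4], [286.5, 231.1], [277.4, 227.7]]
0.02 [[281.9, 226.8], [286.5, 228.5], [277.4, 225.1]]
0.03 [[281.9, 224.1], [286.5, 225.8], [277.3, 222.4]]
```

View pics/p5.png

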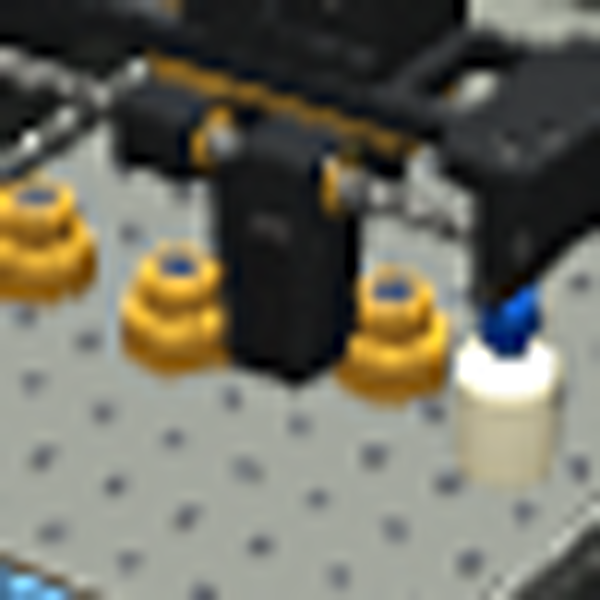

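Run:
```python
from h import *
np.set_printoptions(precision=4,suppress=True)
c=optics.capture("side")
uv=np.array([(295,385),(230,360),(358,350)])/12+[260,195]
for z in (.059,.065,.07,.075,.08,.085): print(z,back(c,uv,z)[:,:2].tolist())
w=optics.capture("wrist"); E=w["extrinsics"]; print(-E[:3,:3].T@E[:3,3], proj(w,arm.sense()["ee_pos"]), E)
cv2.imwrite("pics/w6.png",w["img"][:,:,::-1])
```

```text
0.059 [[0.5110365103986172, 0.07090496505137622], [0.5325992442444711, 0.07069057447928173], [0.506435753732605, 0.047096961947785676]]
0.065 [[0.5059742535108089, 0.07830109474631153], [0.5273660440065822, 0.07808840380297832], [0.5014099703626271, 0.054681834862312484]]
0.07 [[0.5017557061043021, 0.0844645361587576], [0.5230050438083411, 0.08425326157272572], [0.497221817554312, 0.06100256229108514]]
0.075 [[0.4975371586977954, 0.09062797757120344], [0.5186440436101005, 0.09041811934247279], [0.49303366474599714, 0.06732328971985735]]
0.08 [[0.4933186112912887, 0.09679141898364951], [0.5142830434118595, 0.09658297711222008], [0.48884551193768216, 0.07364401714862978]]
0.085 [[0.4891000638847817, 0.10295486039609558], [0.5099220432136187, 0.10274783488196726], [0.4846573591293673, 0.07996474457740221]]
[0.5017 0.1625 0.226 ] [[276.9931 257.1775]] [[ 1.      0.0008 -0.0002 -0.5018]
 [-0.0008  0.9573 -0.2892 -0.0898]
 [-0.      0.2892  0.9573 -0.2633]
 [ 0.      0.      0.      1.    ]]
```

View pics/w6.png

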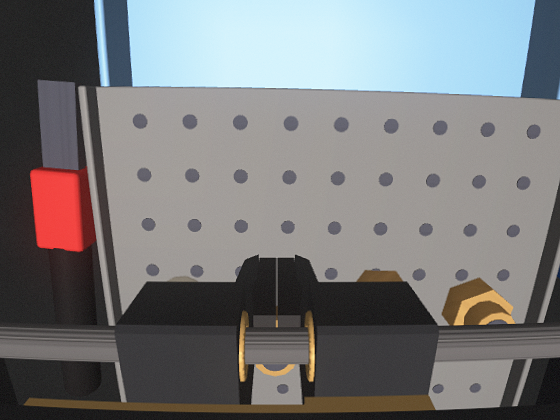

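The three visible fingertip corners fit the reported x and y only if the tips are at z ≈ 0.08. The shut fingers end about 20 mm above the reported TCP, so they passed over fitting a without touching it. Going lower would bring the wide gripper body close to the dropper cap. I'll raise, go back, and turn the tool 90° so the narrow side (75 mm) faces across the rows. Then I'll find the deck height by touch.

```bash
python3 -m crank '[[0,0,-20,0,0,0,0],[0,0,-40,0,0,0,0],[-25,0,-40,0,0,0.12,0],[-50,0,-40,0,0,0.24,0],[-75,0,-40,0,0,0.36,0],[-98,0,-40,0,0,0.48,0],[-98,0,-40,0,0,0.60,0],[-98,0,-40,0,0,0.72,0]]'
python3 -m crank '[[0,0,0,0,0,0.12,0],[0,0,0,0,0,0.24,0],[0,0,0,0,0,0.36,0],[0,0,0,0,0,0.48,0],[0,0,0,0,0,0.60,0],[0,0,0,0,0,0.72,0],[0,0,0,0,0,0.85,0],[0,0,0,0,0,0.85,0]]'
```

```text
t: 3.98
ee_pos: [0.502, -0.0117, 0.0992]
tool_rot: [3.142, 0.0, 0.842]
force: [-0.4, 0.0, -0.7]
grip_width: 0.008
grip_force: 0.0
t: 4.65
ee_pos: [0.5019, -0.0104, 0.0992]
tool_rot: [3.142, 0.0, -0.004]
force: [0.1, -0.4, -0.4]
grip_width: 0.004
grip_force: 0.0
```

```bash
python3 -m crank '[[4,6,15,0,0,0,0],[4,6,30,0,0,0,0],[4,6,45,0,0,0,0],[4,6,54,0,0,0,0],[4,6,54,0,0,0,0],[4,6,54,0,0,0,0]]'
python3 -m crank '[[0,0,2,0,0,0,0],[0,0,4,0,0,0,0],[0,0,6,0,0,0,0],[0,0,6,0,0,0,0],[0,0,6,0,0,0,0]]'
```

```text
t: 5.15
ee_pos: [0.506, -0.0161, 0.0453]
tool_rot: [-3.141, 0.0, 0.002]
force: [0.5, 0.1, -0.4]
grip_width: 0.005
grip_force: 0.0
t: 5.57
ee_pos: [0.506, -0.016, 0.0394]
tool_rot: [3.142, -0.0, 0.001]
force: [-0.1, 0.7, 0.7]
grip_width: 0.01
grip_force: 0.0
```

Run:
```python
from h import *
print(arm.sense()["force"],arm.sense()["ee_pos"])
ims=[cv2.resize(optics.capture(n)["img"][y:y+100,x:x+100],(400,400),interpolation=cv2.INTER_CUBIC) for n,x,y in (("scene",240,140),("side",240,160))]
cv2.imwrite("pics/p7.png",np.hstack(ims)[:,:,::-1])
```

```text
[-0.09920104  0.72347257  0.69547661] [ 0.50603171 -0.01597469  0.03936148]
```

View pics/p7.png

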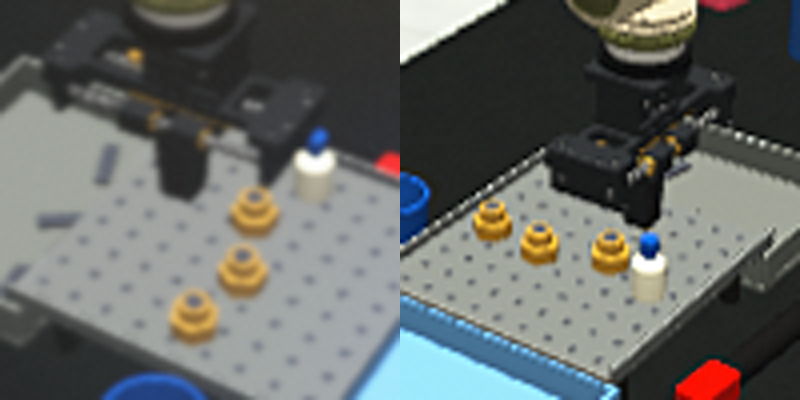

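The fingers (185,195 in the left panel) stand behind fitting a, close to the deck and clear of it. The dropper at (315,180) is beside the gripper body. The reported TCP of 0.039 without deck contact confirms the tip offset. I'll keep probing down.

```bash
python3 -m crank '[[0,0,2,0,0,0,0],[0,0,4,0,0,0,0],[0,0,4,0,0,0,0],[0,0,4,0,0,0,0]]' | sed -n '1,4p'
python3 -m crank '[[0,0,1,0,0,0,0],[0,0,2,0,0,0,0],[0,0,2,0,0,0,0]]' | sed -n '1,4p'
```

```text
t: 6.0
ee_pos: [0.5059, -0.016, 0.0351]
tool_rot: [-3.141, 0.0, 0.001]
force: [-0.0, 0.2, -1.0]
t: 6.25
ee_pos: [0.5059, -0.016, 0.0331]
tool_rot: [-3.142, 0.0, 0.001]
force: [0.2, 0.5, -0.2]
```

```bash
python3 -m crank '[[0,-6,0,0,0,0,0],[0,-12,0,0,0,0,0],[0,-20,0,0,0,0,0],[0,-28,0,0,0,0,0],[0,-36,0,0,0,0,0],[0,-44,0,0,0,0,0],[0,-52,0,0,0,0,0],[0,-60,0,0,0,0,0]]' | sed -n '1,4p'
cat > blobs.py <<'E'
from h import *
for n in ("scene","side"):
    c=optics.capture(n); h=cv2.cvtColor(c["img"],cv2.COLOR_RGB2HSV)
    m=cv2.inRange(h,(12,120,90),(28,255,255)); m[:140]=0; m[310:]=0; m[:,:200]=0; m[:,420:]=0
    k,_,st,ce=cv2.connectedComponentsWithStats(m)
    for i in range(1,k):
        if st[i,4]>12: print(n,st[i].tolist(),ce[i].round(1),back(c,[ce[i]],.063)[0,:2].round(3),back(c,[ce[i]],.02)[0,:2].round(3))
    m=cv2.inRange(h,(0,0,190),(60,70,255)); m[:140]=0; m[260:]=0; m[:,:270]=0; m[:,340:]=0
    ys,xs=np.nonzero(m); print(n,"white",len(xs),xs.mean().round(1),ys.mean().round(1), back(c,[(xs.mean(),ys.mean())],.08)[0,:2].round(3))
E
python3 blobs.py
```

```text
t: 6.92
ee_pos: [0.5059, 0.0449, 0.0333]
tool_rot: [3.142, 0.0, 0.001]
force: [-0.0, -0.8, 0.0]
scene [291, 160, 5, 5, 16] [292.9 161.9] [ 0.398 -0.055] [ 0.35  -0.082]
scene [308, 194, 12, 9, 79] [313.8 197.8] [0.509 0.077] [0.468 0.057]
scene [295, 204, 11, 10, 79] [300.2 208.7] [0.566 0.064] [0.528 0.044]
scene [283, 215, 11, 11, 85] [288.  220.1] [0.619 0.057] [0.584 0.037]
scene white 87 304.4 149.9 [ 0.347 -0.042]
side [258, 210, 9, 10, 61] [262.1 215.3] [0.61  0.059] [0.653 0.005]
side [270, 219, 9, 7, 47] [273.9 222.5] [0.552 0.073] [0.591 0.02 ]
side [281, 223, 10, 11, 77] [285.9 228.6] [0.499 0.081] [0.535 0.028]
side white 241 294.3 175.5 [ 0.665 -0.222]
```

Fitting a is now sliding straight along its row, at y≈0.078. I'll continue to the end and off it.

```bash
python3 -m crank '[[0,-8,0,0,0,0,0],[0,-16,0,0,0,0,0],[0,-24,0,0,0,0,0],[0,-32,0,0,0,0,0],[0,-40,0,0,0,0,0],[0,-48,0,0,0,0,0],[0,-56,0,0,0,0,0],[0,-64,0,0,0,0,0]]' | sed -n '1,4p'
python3 blobs.py
python3 -m crank '[[0,-8,0,0,0,0,0],[0,-16,0,0,0,0,0],[0,-24,0,0,0,0,0],[0,-32,0,0,0,0,0],[0,-40,0,0,0,0,0],[0,-48,0,0,0,0,0],[0,-56,0,0,0,0,0],[0,-64,0,0,0,0,0]]' | sed -n '1,4p'
python3 -m crank '[[0,-8,0,0,0,0,0],[0,-12,0,0,0,0,0],[0,-12,0,0,0,0,0],[0,-12,0,0,0,0,0]]' | sed -n '1,4p'
python3 blobs.py
```

```text
t: 7.68
ee_pos: [0.5058, 0.1089, 0.0332]
tool_rot: [3.142, 0.0, 0.001]
force: [0.7, -0.1, -1.3]
scene [311, 168, 7, 4, 21] [314.  169.4] [0.398 0.019] [ 0.35  -0.004]
scene [329, 202, 12, 8, 65] [334.6 205.5] [0.508 0.14 ] [0.467 0.124]
scene [295, 204, 11, 10, 79] [300.2 208.7] [0.566 0.064] [0.528 0.044]
scene [283, 215, 11, 11, 85] [288.  220.1] [0.619 0.057] [0.584 0.037]
scene white 166 324.0 148.9 [0.312 0.008]
side [331, 142, 6, 5, 15] [333.5 144. ] [ 0.709 -0.624] [ 0.757 -0.717]
side [270, 232, 10, 12, 88] [274.5 238. ] [0.499 0.144] [0.535 0.095]
side white 300 289.0 168.6 [ 0.716 -0.262]
t: 8.45
ee_pos: [0.5058, 0.1729, 0.0332]
tool_rot: [-3.142, 0.0, 0.001]
force: [0.4, -0.4, 1.1]
t: 8.78
ee_pos: [0.5058, 0.1841, 0.0332]
tool_rot: [3.142, 0.0, 0.001]
force: [-0.2, 0.3, 0.3]
scene [338, 177, 8, 5, 26] [341.2 179. ] [0.398 0.109] [0.35  0.091]
scene [295, 204, 11, 10, 79] [300.2 208.7] [0.566 0.064] [0.528 0.044]
scene [283, 215, 11, 11, 86] [288.1 220. ] [0.618 0.057] [0.583 0.037]
scene [349, 218, 8, 9, 46] [352.3 222.2] [0.541 0.207] [0.502 0.195]
scene white 11 307.4 188.0 [0.499 0.05 ]
side [329, 142, 6, 6, 25] [331.3 144.4] [ 0.715 -0.614] [ 0.763 -0.706]
side [260, 251, 11, 11, 72] [264.6 256.2] [0.47  0.235] [0.504 0.191]
side white 302 285.4 168.7 [ 0.727 -0.252]
```

Fitting a is in the blue tray at (0.503, 0.193); both views agree at z≈0.02. Next is fitting b.

```bash
python3 -m crank '[[0,0,-25,0,0,0,0],[0,0,-55,0,0,0,0],[10,30,-60,0,0,0,0],[25,65,-60,0,0,0,0],[40,100,-60,0,0,0,0],[53,135,-60,0,0,0,0],[53,172,-60,0,0,0,0],[53,172,-60,0,0,0,0]]' | sed -n '1,4p'
python3 -m crank '[[0,0,0,0,0,0,0],[0,0,20,0,0,0,0],[0,0,40,0,0,0,0],[0,0,54,0,0,0,0],[0,0,60,0,0,0,0],[0,0,60,0,0,0,0]]' | sed -n '1,4p'
python3 blobs.py
```

```text
t: 9.55
ee_pos: [0.5597, 0.0061, 0.0931]
tool_rot: [3.14, -0.0, -0.005]
force: [0.8, -0.2, 0.6]
t: 10.05
ee_pos: [0.5581, 0.0132, 0.0322]
tool_rot: [-3.141, 0.003, 0.002]
force: [-1.1, 0.3, -0.9]
scene [295, 204, 11, 10, 82] [300.2 208.6] [0.565 0.064] [0.527 0.044]
scene [283, 215, 11, 11, 86] [288.1 220. ] [0.618 0.057] [0.583 0.037]
scene [349, 218, 8, 9, 45] [352.4 222.3] [0.541 0.207] [0.502 0.195]
scene white 123 278.1 149.9 [ 0.387 -0.114]
side [378, 169, 4, 5, 16] [379.5 170.6] [ 0.419 -0.482] [ 0.45  -0.567]
side [258, 210, 10, 10, 72] [262.7 215.2] [0.61  0.057] [0.652 0.003]
side [270, 217, 10, 9, 70] [274.4 221.3] [0.555 0.067] [0.594 0.013]
side [260, 251, 11, 11, 72] [264.6 256.2] [0.47  0.235] [0.504 0.191]
side white 154 296.0 190.8 [ 0.592 -0.122]
```

```bash
python3 -m crank '[[0,-6,0,0,0,0,0],[0,-12,0,0,0,0,0],[0,-20,0,0,0,0,0],[0,-28,0,0,0,0,0],[0,-36,0,0,0,0,0],[0,-44,0,0,0,0,0],[0,-52,0,0,0,0,0],[0,-60,0,0,0,0,0]]' | sed -n '1,4p'
python3 blobs.py
python3 -m crank '[[0,-8,0,0,0,0,0],[0,-16,0,0,0,0,0],[0,-24,0,0,0,0,0],[0,-32,0,0,0,0,0],[0,-40,0,0,0,0,0],[0,-48,0,0,0,0,0],[0,-56,0,0,0,0,0],[0,-64,0,0,0,0,0]]' | sed -n '1,4p'
python3 -m crank '[[0,-8,0,0,0,0,0],[0,-16,0,0,0,0,0],[0,-24,0,0,0,0,0],[0,-32,0,0,0,0,0],[0,-40,0,0,0,0,0],[0,-48,0,0,0,0,0],[0,-48,0,0,0,0,0],[0,-48,0,0,0,0,0]]' | sed -n '1,4p'
python3 blobs.py
```

```text
t: 10.82
ee_pos: [0.559, 0.0729, 0.0334]
tool_rot: [3.141, -0.0, 0.001]
force: [-0.0, -2.2, 2.3]
scene [290, 174, 5, 5, 15] [292. 176.] [ 0.458 -0.023] [ 0.413 -0.049]
scene [308, 209, 12, 10, 82] [313.5 213.7] [0.564 0.104] [0.526 0.087]
scene [283, 215, 11, 11, 86] [288.1 220. ] [0.618 0.057] [0.583 0.037]
scene [349, 218, 8, 9, 45] [352.4 222.3] [0.541 0.207] [0.502 0.195]
scene white 192 301.6 154.8 [ 0.373 -0.038]
side [262, 222, 10, 11, 78] [266.7 227.4] [0.554 0.11 ] [0.593 0.059]
side [260, 251, 11, 11, 72] [264.6 256.2] [0.47  0.235] [0.504 0.191]
side white 149 292.4 190.2 [ 0.606 -0.119]
t: 11.58
ee_pos: [0.5589, 0.1369, 0.0333]
tool_rot: [3.142, -0.0, 0.001]
force: [0.0, -0.6, 0.3]
t: 12.25
ee_pos: [0.5588, 0.1844, 0.0332]
tool_rot: [3.142, 0.0, 0.002]
force: [-0.7, -0.1, 0.5]
scene [329, 189, 7, 5, 24] [332.1 191.1] [0.458 0.108] [0.414 0.091]
scene [283, 215, 11, 11, 87] [288.  220.1] [0.619 0.057] [0.584 0.037]
scene [349, 218, 8, 9, 50] [352.4 222.3] [0.541 0.207] [0.502 0.195]
scene [339, 231, 9, 9, 53] [343.4 235.4] [0.595 0.206] [0.558 0.193]
scene white 178 332.0 150.5 [0.307 0.034]
side [246, 245, 10, 11, 69] [250.4 249.9] [0.523 0.234] [0.56 0.19]
side [260, 251, 11, 11, 72] [264.6 256.2] [0.47  0.235] [0.504 0.191]
side white 109 292.8 199.7 [ 0.566 -0.061]
```

Fitting b is in the tray at (0.559, 0.192). Next is fitting c.

```bash
python3 -m crank '[[0,0,-25,0,0,0,0],[0,0,-55,0,0,0,0],[10,30,-60,0,0,0,0],[25,65,-60,0,0,0,0],[40,100,-60,0,0,0,0],[55,135,-60,0,0,0,0],[55,176,-60,0,0,0,0],[55,176,-60,0,0,0,0]]' | sed -n '1,4p'
python3 -m crank '[[0,0,0,0,0,0,0],[0,0,20,0,0,0,0],[0,0,40,0,0,0,0],[0,0,54,0,0,0,0],[0,0,60,0,0,0,0],[0,0,60,0,0,0,0]]' | sed -n '1,4p'
python3 -m crank '[[0,-6,0,0,0,0,0],[0,-12,0,0,0,0,0],[0,-20,0,0,0,0,0],[0,-28,0,0,0,0,0],[0,-36,0,0,0,0,0],[0,-44,0,0,0,0,0],[0,-52,0,0,0,0,0],[0,-60,0,0,0,0,0]]' | sed -n '1,4p'
python3 blobs.py
```

```text
t: 13.02
ee_pos: [0.6146, 0.0011, 0.093]
tool_rot: [3.14, -0.0, -0.006]
force: [0.2, -0.3, 0.1]
t: 13.52
ee_pos: [0.6131, 0.0093, 0.0321]
tool_rot: [-3.141, 0.003, 0.002]
force: [0.0, 0.2, 0.6]
t: 14.18
ee_pos: [0.6141, 0.0688, 0.0336]
tool_rot: [3.141, -0.001, 0.001]
force: [0.3, -2.8, 2.7]
scene [349, 218, 8, 9, 46] [352.3 222.2] [0.541 0.207] [0.502 0.195]
scene [297, 221, 12, 11, 86] [302.3 226. ] [0.618 0.1  ] [0.583 0.082]
scene [340, 231, 8, 9, 52] [343.5 235.4] [0.594 0.206] [0.558 0.194]
scene white 645 293.5 154.0 [ 0.382 -0.062]
side [369, 168, 13, 7, 62] [375.5 170.9] [ 0.431 -0.47 ] [ 0.463 -0.554]
side [250, 216, 10, 11, 81] [254.5 221.5] [0.609 0.104] [0.651 0.053]
side [246, 245, 10, 11, 69] [250.4 249.9] [0.523 0.234] [0.56 0.19]
side [260, 251, 11, 11, 72] [264.6 256.2] [0.47  0.235] [0.504 0.191]
side white 220 318.6 170.5 [ 0.608 -0.312]
```

Fitting c is following straight. I'll finish this push, then raise clear of the board and check everything against the first measurements.

```bash
python3 -m crank '[[0,-8,0,0,0,0,0],[0,-16,0,0,0,0,0],[0,-24,0,0,0,0,0],[0,-32,0,0,0,0,0],[0,-40,0,0,0,0,0],[0,-48,0,0,0,0,0],[0,-56,0,0,0,0,0],[0,-64,0,0,0,0,0]]' | sed -n '1,4p'
python3 -m crank '[[0,-8,0,0,0,0,0],[0,-16,0,0,0,0,0],[0,-24,0,0,0,0,0],[0,-32,0,0,0,0,0],[0,-40,0,0,0,0,0],[0,-51,0,0,0,0,0],[0,-51,0,0,0,0,0],[0,-51,0,0,0,0,0]]' | sed -n '1,4p'
python3 -m crank '[[0,0,-25,0,0,0,0],[0,0,-55,0,0,0,0],[0,0,-90,0,0,0,0],[0,0,-125,0,0,0,0],[0,0,-150,0,0,0,0],[0,0,-150,0,0,0,0],[0,0,-150,0,0,0,0],[0,0,-150,0,0,0,0]]' | sed -n '1,4p'
python3 blobs.py
python3 - <<'E'
from h import *
for n,(x,y,w,h) in dict(scene=(312,168,14,24),side=(292,214,18,24)).items():
    a=cv2.imread(f"pics/{n}0.png").astype(int); b=optics.capture(n)["img"][:,:,::-1].astype(int)
    d=np.abs(a-b).max(2); print(n,"dropper maxdiff",d[y:y+h,x:x+w].max(),(d[y:y+h,x:x+w]>40).sum())
    m=(d>50).astype(np.uint8); k,_,st,_=cv2.connectedComponentsWithStats(m)
    print([s.tolist() for s in st[1:] if s[4]>8])
E
```

```text
t: 14.95
ee_pos: [0.6139, 0.133, 0.0333]
tool_rot: [3.142, -0.0, 0.001]
force: [0.3, -1.0, -0.5]
t: 15.62
ee_pos: [0.6137, 0.1837, 0.0332]
tool_rot: [3.142, 0.0, 0.002]
force: [-0.2, -0.1, -0.4]
t: 16.28
ee_pos: [0.6134, 0.1827, 0.1821]
tool_rot: [3.141, 0.002, 0.0]
force: [-0.4, -0.5, -0.1]
scene [321, 152, 9, 6, 36] [325.1 154.1] [0.313 0.014] [ 0.26  -0.009]
scene [349, 218, 8, 9, 48] [352.3 222.2] [0.541 0.207] [0.502 0.195]
scene [340, 231, 8, 9, 51] [343.5 235.4] [0.595 0.206] [0.558 0.194]
scene [330, 244, 10, 10, 58] [334.6 248.5] [0.644 0.205] [0.611 0.192]
scene white 54 321.3 191.9 [0.494 0.091]
side [329, 142, 6, 6, 24] [331.1 144.5] [ 0.715 -0.612] [ 0.763 -0.705]
side [230, 168, 7, 5, 13] [233.2 170.5] [ 0.916 -0.15 ] [ 0.975 -0.216]
side [231, 174, 4, 6, 13] [232.8 175.8] [ 0.885 -0.112] [ 0.943 -0.176]
side [233, 239, 10, 11, 72] [237.5 243.8] [0.575 0.232] [0.615 0.188]
side [246, 245, 10, 11, 69] [250.4 249.9] [0.523 0.234] [0.56 0.19]
side [260, 251, 11, 11, 72] [264.6 256.2] [0.47  0.235] [0.504 0.191]
side white 349 284.7 161.4 [ 0.769 -0.309]
scene dropper maxdi
[... 295 characters left out ...]
20, 23, 8, 111], [330, 126, 38, 16, 293], [330, 138, 23, 7, 73], [314, 152, 16, 7, 63], [303, 164, 17, 7, 40], [362, 170, 6, 3, 13], [319, 172, 50, 29, 442], [298, 189, 12, 11, 92], [295, 204, 12, 11, 99], [283, 214, 11, 12, 102], [346, 217, 13, 11, 94], [337, 230, 13, 12, 102], [328, 242, 13, 13, 109]]
side dropper maxdiff 158 51
[[203, 29, 223, 182, 13797], [326, 78, 13, 12, 44], [389, 159, 18, 36, 196], [407, 199, 20, 52, 373], [258, 210, 10, 11, 81], [270, 216, 10, 10, 80], [288, 217, 9, 12, 83], [374, 224, 36, 50, 668], [479, 232, 10, 28, 105], [233, 239, 11, 11, 91], [370, 238, 106, 106, 3526], [245, 245, 12, 11, 87], [259, 251, 12, 12, 92], [410, 260, 4, 7, 10], [463, 294, 8, 18, 74]]
```

All three fittings lie in the blue tray at (0.503, 0.193), (0.559, 0.192) and (0.613, 0.190). In the side view the only changes on the board are the three spots the fittings left. The dropper, electrode, cup and other things show no change, and the gripper is well clear.

```bash
python3 -c "
from rig import hand_in
print(hand_in())"
```

```text
the job is handed in; nothing more can be done
None
```

I pushed all three brass fittings off the board into the light blue tray and handed the job in at about 16 s; camera checks showed the dropper bottle and the other things on the bench unmoved.

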